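Fetch the caddy from the latched case and hang it on its hook

TASK

Give the knob on the storage case a clockwise quarter turn so that the lid lets go and springs open. Lift the little metal caddy out by its sides and stand it on the open worktop with its handle still folded, letting go of it; then swing the handle up and hang the caddy by it on the two prongs of the hook stand, level and still. Keep the caddy upright throughout and leave the mug, the timer and the food tin where they are.

Things in the scene. Friction and masses are not known exactly. Their poses are not given: they have to be found in the camera images.
- case: Pale wooden storage case, fixed, 187 (x) x 162 (y) mm, 80 mm high without the lid, inside 175 x 150 mm, walls 6 mm, floor 8 mm thick. Origin: centre of its underside; z up, -x is its front (robot side, where the knob is), lid hinged along the top of its +x side. It may stand left or right, the hook stand on the other side, with free worktop between them.
- lid (a joint): Lid of the case, 10 mm thick, its top 90 mm above the worktop when shut. 0 shut, 1.75 rad fully open (leaning back, free edge 0.27 m above the worktop). A weak spring (about 1 N) lifts it by itself to fully open in about 3 s once the latch lets go and the hand above it is out of its way, and holds it there.
- knob (a joint): Cam latch knob in the lid. 0 latched, grows clockwise seen from above to a stop at 1.57 rad. Starts between 0 and 0.15; the latch lets go at about 1.1 rad. Stiff (0.04 N m), stays where left.
- knob_grip (a point): Middle of the knob's black upright grip bar, 50 mm long, 16 mm thick, on a flat round base; the bar's top is 36 mm, the point 21 mm, above the lid's top. Its x axis lies along the bar, which at knob angle 0 lies along the case's x axis (front to back); its z axis is the turning axis.
- caddy_mid (a point): Centre (30 mm above the underside) of the open aluminium caddy: loose, about 0.27 kg, 60 (x) x 90 (y) x 60 mm high. It starts in the case, its x along the case's x. The handle pivots on its two short ends, 50 mm above its underside; folded, it surrounds the +x side with 44 mm between side and cross bar. In the case the cross bar is so near the wall that fingers do not fit round it.
- bail (a joint): Swing handle of the caddy: a steel wire bow, 6 mm thick, 106 mm wide, its cross bar 80 mm from the pivots. 0 folded out level to the caddy's +x side, 1.57 rad upright above the caddy, stop at 1.9. Starts between 0 and 0.1. Turns with a little friction (0.012 N m): it stays up within 20 degrees of upright, and falls back to folded from much lower.
- bail_grip (a point): Middle of the cross bar of the caddy's handle, on its axis, inside a wooden sleeve 36 mm long and 12 mm thick that rolls easily on the wire. Folded, with the caddy on the worktop, it is 50 mm above the worktop; upright it is 130 mm above the caddy's underside. Its y axis lies along the cross bar.
- hook: Dark steel hook stand, fixed: base plate 150 x 120 x 10 mm (45 mm before to 105 mm behind the origin), upright post 85 mm behind the origin (+x); from it two parallel prongs, 8 mm thick, 64 mm apart (y = -32 and +32 mm), reach forward (-x). Origin on the worktop right below the seat; z up.
- hook_seat (a point): Where the cross bar's axis rests, midway between the prongs, 185 mm above the worktop, in a V notch 40 mm wide at its mouth. The prong tips 20 mm before it (-x) and the prongs behind it rise to 197 mm. The bar goes in from the front above the tips, the caddy below the prongs, then down into the notch. x of the point points from tips to post, y along the seated bar.
- mug_1: Orange mug, 81 x 113 mm, 101 mm high, origin at its underside. Leave alone.
- egg_timer: Cream kitchen timer, 66 mm wide, 65 mm high, origin at its underside. Leave alone.
- tin_1: Round food tin, 75 mm wide, 58 mm high, origin at its underside. Leave alone.
Not all that is in view belongs to the job. Of the things that look like the hook, take the one that is farthest to the robot's right at the start.

How it is judged (in metres and radians):
On the way, in this order (a step that is already met when the one before it is completed fails the run):
1. the knob is turned and the lid has sprung open (value of joint knob above 0.9 rad and value of joint lid above 1.4 rad), for 0.2 s.
2. the caddy stands on the worktop, let go, its handle still folded (height (world z) of caddy_mid below 0.035 m and angle between caddy_mid's own z axis and vertical below 0.1 rad and value of joint bail below 0.6 rad and contact force between the fingers and caddy below 0.3 N), for 0.2 s.
At the end, for the whole second after the job is handed in: The caddy hangs by its handle in the notches of both prongs (middle of the cross bar within 22 mm of the seat point, cross bar along the seat within 0.3 rad), its weight on the hook, level within 0.35 rad, at rest and let go (distance between bail_grip and hook_seat below 0.022 m and angle between the y axis of bail_grip and the y axis of hook_seat, either way round below 0.3 rad and contact force between caddy and hook above 1 N and height (world z) of caddy_mid above 0.06 m and angle between caddy_mid's own z axis and vertical below 0.35 rad and linear speed of caddy below 0.04 m/s); the robot touches nothing.
It fails at once if the caddy is tipped over (angle between caddy_mid's own z axis and vertical above 0.8 rad).
It fails at once if the mug is moved (distance of mug_1 from where it was at the start of the episode above 0.03 m).
It fails at once if the timer is moved (distance of egg_timer from where it was at the start of the episode above 0.03 m).
It fails at once if the food tin is moved (distance of tin_1 from where it was at the start of the episode above 0.03 m).
It also fails if it takes over 72 s, if anything falls off the work surface, if the arm or the gripper's body presses on something with over 40 N, if the wrist force passes 120 N, or if a joint passes its speed limit or range.

ROBOT

A 6-joint arm with a two-finger parallel gripper is mounted at the origin on a cart in front of the work surface, level with it; the furniture and walls round the work are solid. World frame = base frame: x ahead of the robot, y to its left, z up, the work surface at z = 0. Lengths are in mm, angles in rad, forces in N, time in s.
With the tool pointing down it reaches from about 350 to 800 mm from the base axis. Payload 7.3 kg.
Tool frame: the origin (TCP) lies between the finger pads; the fingertips stand 8 mm ahead of it and the grasp point (between the pads) lies 11 mm behind it; z points along the fingers, y is the line along which they close (so a half turn about z gives the same grasp; the last joint's range is limited). The gripper opens to 85 mm and grips with 20 to 120 N. Pads are 22 mm wide; open, the fingers measure 114 mm over their backs; the gripper's body (76 mm by 85 mm) begins 54 mm behind the grasp point. The pads swing forward as they close: fully open they stand 13 mm farther back than shut.
Start: joints at [-0.146, 0.342, 1.524, -0, 1.275, -0.146], TCP at [525.018, 0.02, 239.322] pointing down, gripper open.
Joint ranges: [-2.53, 2.53], [-0.77, 2.02], [0.04, 2.7], [-1, 4.14], [0.28, 2.66], [-3.11, 3.11]. Speed limits (rad/s): [2.57, 2.57, 3.14, 3.14, 3.14, 3.14].

INTERFACE

Orientations are given as a rotation vector (axis times angle).
In Python, from cell import r gives the robot as it stands.
- The arm moves only by the shell command python3 -m pendant 'ROWS' [OPENING] [FORCE]. ROWS is JSON, a list of rows, each an object of numbers: "dx", "dy", "dz": the shift along the tool's x, y, z in cm; "rx", "ry", "rz": the turn, a rotation vector about the tool's x, y, z in degrees. A call has 1 to 5 rows; each row is the pose to reach, as a shift and turn from the pose commanded when the call began, along the tool's axes at that moment; what a row does not reach only later rows make up. A row lasts 1/10 s, in which the tool goes at most 50 mm and 8.59 degrees, less where a joint would pass 70% of its speed; a pose out of reach is approached as far as the arm can. A call with a gripper value outside its range is refused whole. OPENING is the finger opening in cm, from 0 to 8.54, set as the call begins (- or left out, the last holds). The fingers move at their own pace and stop on an object; FORCE is the grip in N (left out, the last holds). Time passes only in rows, so rows that repeat a pose let the fingers close. It gives the time, the measured TCP pose, the force, the opening and the grip force at its end, in the units of the state.
- r.read_state(): the state, without advancing time (a new reading comes with each control period).
- r.get_image(name): name is "scene" or "side" or "wrist"; returns a dict with "color" (420x560x3 uint8, red, green, blue), "depth" (420x560 float32, mm along the optical axis (not along the pixel's ray), 0 where there is no reading), "fx", "fy", "cx", "cy" (pixels), "view" (4x4, takes a point from world to camera coordinates); the wrist camera has in their place "tool_from_camera" (4x4, takes a point from camera to tool coordinates, whose origin is the TCP and whose axes are the flange's). Camera axes: x right, y down, z forward; pixel columns grow to the right and rows downward; lengths in mm; the calibration is good to about 2 mm. A picture is of the moment at which its call begins: read the wrist's pose just before it.
- r.sign_off(): hands the job in; it is judged then, once.
The state is a dict: "clock": time; "joint_positions": joint angles; "qd": joint speeds; "joint_torque": joint torques, N m; "ee_pos": TCP position; "tool_rot": TCP orientation; "contact_force": force on the tool from outside, world axes, zero at the start; "wrist_torque": the same for the moment, N m; "width": finger opening in mm; "grip_force": force on a finger pad.
Only numpy, scipy, OpenCV 4.12 (cv2) and the standard library are available. Lean on these libraries where they do the work, as an engineer would, in place of code of your own. Each camera call takes 0.05 s, during which the arm holds its last target. There are 200 camera calls.

## Working session

There is one attempt and no reset: what is moved stays moved. The work goes in short steps, Python scripts to look and compute and a shell command to move; the robot and the scene stay as the last step left them, time stands still between calls to the robot, and variables do not carry over. Pictures are saved under pics/ and viewed, at most 13 in all, crops included, and the job is handed in when it is done.

```bash
ls; mkdir -p pics
cat > h.py <<'E'
import numpy as np,cv2
from cell import r
from scipy.spatial.transform import Rotation as R
def cam(n):
    s=r.read_state(); im=r.get_image(n)
    if n=="wrist":
        T=np.eye(4);T[:3,:3]=R.from_rotvec(s["tool_rot"]).as_matrix();T[:3,3]=s["ee_pos"]
        im["c2w"]=T@np.array(im["tool_from_camera"])
    else: im["c2w"]=np.linalg.inv(np.array(im["view"]))
    return im
def save(im,f): cv2.imwrite("pics/"+f,cv2.cvtColor(im["color"],cv2.COLOR_RGB2BGR))
def cloud(im):
    h,w=im["depth"].shape; v,u=np.mgrid[:h,:w]; d=im["depth"]
    p=np.stack([(u-im["cx"])/im["fx"]*d,(v-im["cy"])/im["fy"]*d,d],-1)
    p=p@im["c2w"][:3,:3].T+im["c2w"][:3,3]; p[d<=0]=np.nan; return p
def ray(im,u,v,z):
    d=im["c2w"][:3,:3]@np.array([(u-im["cx"])/im["fx"],(v-im["cy"])/im["fy"],1]);o=im["c2w"][:3,3]
    return o+d*(z-o[2])/d[2]
E
python3 - <<'E'
from h import *
a=cam("scene");b=cam("side");c=cam("wrist")
save(a,"scene0.png");save(b,"side0.png");save(c,"w0.png")
for n,i in zip("abc",(a,b,c)):
    np.savez(n+"0.npz",**{k:np.array(v) for k,v in i.items()}); print(n,i["fx"],i["c2w"].round(2).tolist())
print(r.read_state())
E
```

```text
pics
a 495.4884918088113 [[-0.9, -0.19, 0.4, -123.12], [-0.44, 0.37, -0.82, 1378.35], [0.01, -0.91, -0.42, 791.35], [0.0, 0.0, 0.0, 1.0]]
b 475.75141790131283 [[0.99, -0.1, 0.13, 239.55], [-0.16, -0.65, 0.74, -1285.42], [0.02, -0.75, -0.66, 1390.99], [0.0, 0.0, 0.0, 1.0]]
c 343.5703088896815 [[1.0, -0.0, -0.0, 525.36], [-0.0, -0.96, -0.29, 72.2], [-0.0, 0.29, -0.96, 373.51], [0.0, 0.0, 0.0, 1.0]]
{'clock': 0.15, 'joint_positions': array([-1.45996235e-01,  3.42582827e-01,  1.52479674e+00, -1.35653816e-05,
        1.27541916e+00, -1.45980850e-01]), 'qd': array([ 0.00011631, -0.00377926, -0.00426276, -0.00049521,  0.00166582,
       -0.00193127]), 'joint_torque': array([ 1.24654900e-03, -4.33907533e+01, -2.46148127e+01, -9.02174702e-05,
        5.71925848e-03,  3.60333468e-05]), 'ee_pos': array([5.24703172e+02, 6.38740777e-02, 2.38775448e+02]), 'tool_rot': array([-2.22077514e+00, -2.22074976e+00,  1.14649026e-03]), 'contact_force': array([-0.33467616,  0.93765727, -0.38111588]), 'wrist_torque': array([-0.00852618, -0.05115981,  0.0667143 ]), 'grip_force': 0.0, 'width': 85.71763629584147}
```

View pics/scene0.png

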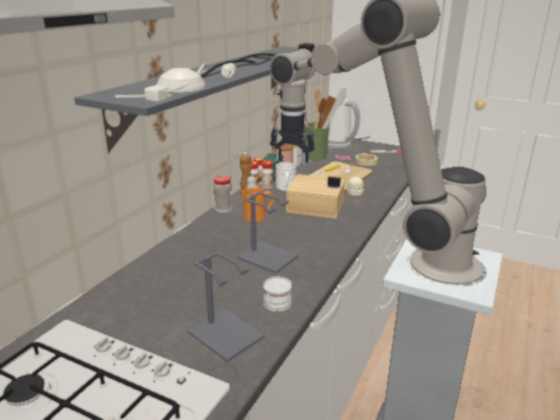

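View pics/side0.png

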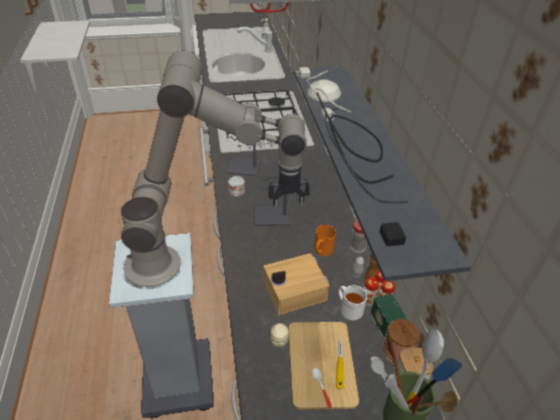

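The scene view shows the case at about (316,195) with the knob at (334,182), the mug at (255,204), the timer at (355,187) and the tin at (278,293). The hooks have bases at (267,256) and (226,332). The side view shows the case at (297,283) with the knob at (280,277), and hook bases at (272,215) and (243,165). The hook farther to the robot's right is the one at side (272,215).

```bash
cat > m1.py <<'E'
from h import *
L=lambda n:dict(np.load(n+"0.npz"))
a,b=L("a"),L("b")
for n,im,boxes in (("scene",a,{"case":(285,165,350,218),"knob":(326,174,343,190),"hook":(235,190,300,270),"mug":(240,188,270,222),"timer":(345,176,366,196),"tin":(262,276,294,310)}),
             ("side",b,{"case":(260,250,330,315),"knob":(270,268,289,287),"hook":(250,185,292,227),"mug":(312,222,340,258),"timer":(268,320,292,348),"tin":(226,174,248,198)})):
    P=cloud(im)
    hsv=cv2.cvtColor(im["color"],cv2.COLOR_RGB2HSV)
    for k,(x0,y0,x1,y1) in boxes.items():
        p=P[y0:y1,x0:x1].reshape(-1,3);h=hsv[y0:y1,x0:x1].reshape(-1,3)
        m=(p[:,2]>8)
        if k=="hook": m&=(h[:,2]<120)&(p[:,2]<205)
        if k=="knob": m&=(h[:,2]<70)&(p[:,2]>85)
        if k=="case": m&=(h[:,1]>70)&(p[:,2]>80)&(p[:,2]<96)
        q=p[m]; print(n,k,len(q),np.nanpercentile(q,[2,50,98],axis=0).round(0).tolist() if len(q) else "")
        if k in("case",) :
            rr=cv2.minAreaRect(q[:,:2].astype(np.float32)); print("  rect",rr)
        if k=="hook":
            for lo,hi in((8,14),(170,205)):
                t=q[(q[:,2]>lo)&(q[:,2]<hi)]; 
                if len(t)>5: print("  ",lo,len(t),cv2.minAreaRect(t[:,:2].astype(np.float32)),np.median(t[:,2]))
E
python3 m1.py
python3 - <<'E'
import cv2
a=cv2.imread("pics/scene0.png")[150:280,220:380];b=cv2.imread("pics/side0.png")[150:350,200:360];c=cv2.imread("pics/w0.png")
o=cv2.hconcat([cv2.resize(a,(400,325),interpolation=3),cv2.resize(b,(400,500),interpolation=3)[:325]]) 
o2=cv2.hconcat([cv2.resize(c,(366,275)),cv2.resize(b,(434,542),interpolation=3)[267:542]])
cv2.imwrite("pics/m.png",cv2.vconcat([o,o2]))
E
```

```text
scene case 819 [[418.0, -279.0, 81.0], [524.0, -172.0, 92.0], [607.0, -112.0, 96.0]]
  rect ((515.8911743164062, -203.1361541748047), (186.81985473632812, 178.2837677001953), 10.569829940795898)
scene knob 82 [[432.0, -218.0, 100.0], [451.0, -211.0, 111.0], [470.0, -198.0, 126.0]]
scene hook 623 [[389.0, 150.0, 9.0], [546.0, 210.0, 84.0], [576.0, 557.0, 198.0]]
   8 187 ((499.28466796875, 212.00558471679688), (125.15363311767578, 154.21405029296875), 80.24385833740234) 11.240893642113292
   170 198 ((463.7672119140625, 372.00360107421875), (115.48304748535156, 420.916259765625), 12.867594718933105) 192.8011223554958
scene mug 773 [[486.0, -176.0, 10.0], [642.0, 16.0, 90.0], [816.0, 247.0, 199.0]]
scene timer 327 [[396.0, -539.0, 11.0], [427.0, -383.0, 32.0], [500.0, -361.0, 67.0]]
scene tin 810 [[333.0, 371.0, 10.0], [360.0, 422.0, 53.0], [401.0, 442.0, 60.0]]
side case 1697 [[424.0, -295.0, 83.0], [526.0, -215.0, 90.0], [612.0, -124.0, 95.0]]
  rect ((519.494873046875, -205.41087341308594), (194.10678100585938, 171.24278259277344), 11.090827941894531)
side knob 121 [[432.0, -241.0, 95.0], [453.0, -225.0, 110.0], [474.0, -218.0, 131.0]]
side hook 599 [[432.0, 146.0, 8.0], [502.0, 199.0, 13.0], [571.0, 321.0, 186.0]]
   8 377 ((510.93896484375, 276.1007385253906), (269.4822082519531, 171.145263671875), 80.60813903808594) 10.906702415727295
   170 23 ((463.3376159667969, 183.52268981933594), (13.32093620300293, 39.92739486694336), 86.3730697631836) 189.74803016239753
side mug 577 [[628.0, -69.0, 10.0], [674.0, -42.0, 67.0], [714.0, 26.0, 102.0]]
side timer 435 [[398.0, -433.0, 11.0], [429.0, -412.0, 49.0], [472.0, -367.0, 67.0]]
side tin 289 [[333.0, 362.0, 9.0], [368.0, 388.0, 51.0], [406.0, 458.0, 63.0]]
```

View pics/m.png

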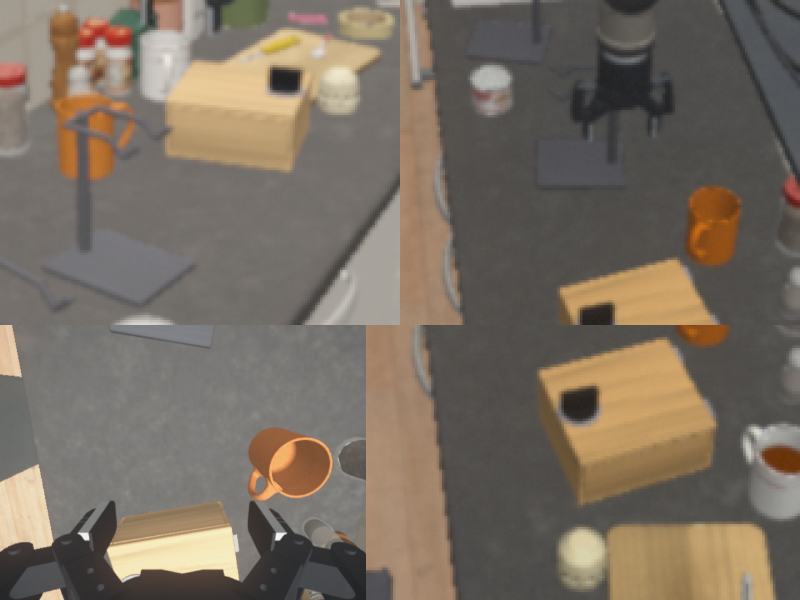

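```bash
python3 -m pendant '[{"dx":-4.5,"dy":-1.5,"rz":-8},{"dx":-9,"dy":-3,"rz":-16},{"dx":-13.5,"dy":-4.5,"rz":-24},{"dx":-18,"dy":-6,"rz":-32},{"dx":-21.8,"dy":-7.2,"dz":1,"rz":-40}]' 
python3 -m pendant '[{"rz":-8},{"rz":-16},{"rz":-24},{"rz":-32},{"rz":-40}]'
python3 -m pendant '[{"rz":-8.5},{"rz":-17},{"rz":-17},{"rz":-17}]'
python3 - <<'E'
from h import *
c=cam("wrist");save(c,"w1.png");np.savez("c1.npz",**{k:np.array(v) for k,v in c.items()})
P=cloud(c);hsv=cv2.cvtColor(c["color"],cv2.COLOR_RGB2HSV)
m=((P[...,2]>112)&(P[...,2]<135)&(hsv[...,2]<80)).astype(np.uint8)
n,l,st,ce=cv2.connectedComponentsWithStats(m)
for i in range(1,n):
    if st[i,4]>150:
        q=P[l==i];print(st[i],cv2.minAreaRect(q[:,:2].astype(np.float32)),np.median(q,0),"top",np.percentile(q[:,2],90))
s=r.read_state();print(s["ee_pos"],s["joint_positions"],s["clock"])
E
```

```text
[5.24787167e+02 3.75643949e-02 2.38911633e+02] [-1.46025157e-01  3.42446115e-01  1.52460997e+00 -9.44053797e-06
  1.27541646e+00 -1.45994383e-01] 0.2$[0]: bad value
$[0]: bad value
$[0]: bad value
```

View pics/w1.png

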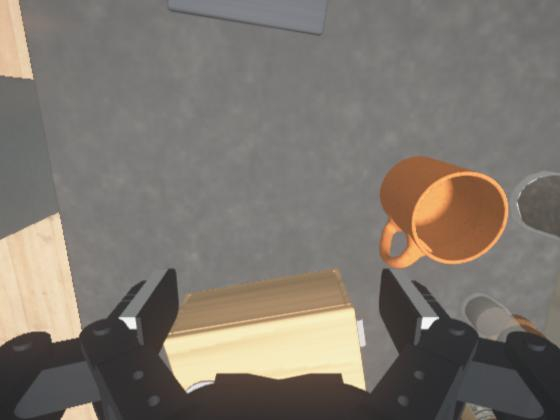

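The view is unchanged: all three moves were refused. I'll try with every key present.

```bash
python3 -m pendant '[{"dx":-4.5,"dy":-1.5,"dz":0,"rx":0,"ry":0,"rz":-8},{"dx":-9,"dy":-3,"dz":0,"rx":0,"ry":0,"rz":-16},{"dx":-13.5,"dy":-4.5,"dz":0,"rx":0,"ry":0,"rz":-24},{"dx":-18,"dy":-6,"dz":0,"rx":0,"ry":0,"rz":-32},{"dx":-21.8,"dy":-7.2,"dz":1,"rx":0,"ry":0,"rz":-40}]'
```

```text
clock: 0.7
ee_pos: [455.5, -211.9, 231.7]
tool_rot: [1.372, 2.824, -0.0]
contact_force: [0.3, -0.6, -0.1]
width: 85.6
grip_force: 0.0
```

```bash
python3 -m pendant --help | head -20; python3 -m pendant '[{"dx":0,"dy":0,"dz":0,"rx":0,"ry":0,"rz":-8}]' - -
```

```text
clock: 0.8
ee_pos: [453.9, -214.3, 229.9]
tool_rot: [-1.179, -2.91, 0.002]
contact_force: [-0.3, 1.5, -0.8]
width: 85.2
grip_force: 0.0invalid input: not JSON, or not a number
```

```bash
python3 -m pendant '[{"dx":0,"dy":0,"dz":0,"rx":0,"ry":0,"rz":-8.5},{"dx":0,"dy":0,"dz":0,"rx":0,"ry":0,"rz":-17},{"dx":0,"dy":0,"dz":0,"rx":0,"ry":0,"rz":-25},{"dx":0,"dy":0,"dz":0,"rx":0,"ry":0,"rz":-33},{"dx":0,"dy":0,"dz":0,"rx":0,"ry":0,"rz":-41}]' >/dev/null
python3 -m pendant '[{"dx":0,"dy":0,"dz":0,"rx":0,"ry":0,"rz":-8},{"dx":0,"dy":0,"dz":0,"rx":0,"ry":0,"rz":-8},{"dx":0,"dy":0,"dz":0,"rx":0,"ry":0,"rz":-8}]'
cat > m2.py <<'E'
from h import *
c=cam("wrist");save(c,"w1.png");np.savez("c1.npz",**{k:np.array(v) for k,v in c.items()})
P=cloud(c);hsv=cv2.cvtColor(c["color"],cv2.COLOR_RGB2HSV)
m=((P[...,2]>112)&(P[...,2]<135)&(hsv[...,2]<90)).astype(np.uint8)
n,l,st,ce=cv2.connectedComponentsWithStats(m)
for i in range(1,n):
    if st[i,4]>150:
        q=P[l==i];print(st[i],cv2.minAreaRect(q[:,:2].astype(np.float32)),np.median(q,0),"top",np.percentile(q[:,2],90))
s=r.read_state();print(s["ee_pos"],s["joint_positions"],s["clock"])
print(R.from_rotvec(s["tool_rot"]).as_matrix().round(3))
E
python3 m2.py
```

```text
clock: 1.6
ee_pos: [455.8, -210.1, 230.8]
tool_rot: [0.127, -3.139, -0.0]
contact_force: [0.1, 0.1, 0.4]
width: 85.6
grip_force: 0.0
[ 256  171   24   68 1412] ((453.3328552246094, -219.24749755859375), (48.66008758544922, 16.074865341186523), 6.309572696685791) [ 450.7044617  -219.26192293  126.57495089] top 127.59752810327753
[ 455.8132889  -210.09483186  230.84371355] [-5.84737562e-01  3.07139504e-01  1.59968103e+00  3.82638322e-05
  1.23486096e+00 -2.23701190e+00] 1.65
[[-0.997 -0.081 -0.   ]
 [-0.081  0.997  0.   ]
 [ 0.     0.    -1.   ]]
```

View pics/w1.png

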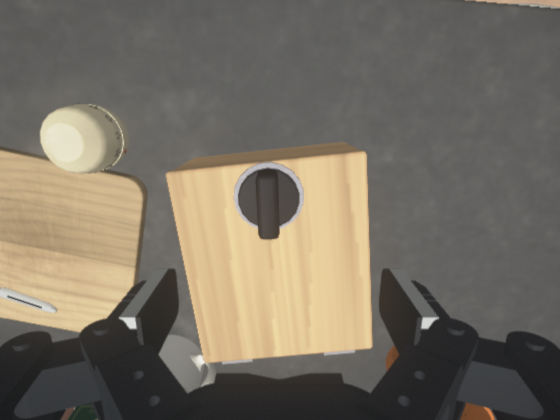

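The knob bar is at px (268,205). By measurement it is at (453,-219), yaw 6.3°, top at 127 mm. I'll descend and grip it.

```bash
python3 -m pendant '[{"dx":0.3,"dy":-0.9,"dz":2,"rx":0,"ry":0,"rz":-2},{"dx":0.3,"dy":-0.9,"dz":5,"rx":0,"ry":0,"rz":-2},{"dx":0.3,"dy":-0.9,"dz":9,"rx":0,"ry":0,"rz":-2},{"dx":0.3,"dy":-0.9,"dz":12.4,"rx":0,"ry":0,"rz":-2},{"dx":0.3,"dy":-0.9,"dz":12.4,"rx":0,"ry":0,"rz":-2}]' 4
python3 -m pendant '[{"dx":0,"dy":0,"dz":0,"rx":0,"ry":0,"rz":0},{"dx":0,"dy":0,"dz":0,"rx":0,"ry":0,"rz":0},{"dx":0,"dy":0,"dz":0,"rx":0,"ry":0,"rz":0},{"dx":0,"dy":0,"dz":0,"rx":0,"ry":0,"rz":0},{"dx":0,"dy":0,"dz":0,"rx":0,"ry":0,"rz":0}]' 0.8 40
python3 -m pendant '[{"dx":0,"dy":0,"dz":0,"rx":0,"ry":0,"rz":0},{"dx":0,"dy":0,"dz":0,"rx":0,"ry":0,"rz":0},{"dx":0,"dy":0,"dz":0,"rx":0,"ry":0,"rz":0}]' 0.8 40
```

```text
clock: 2.15
ee_pos: [453.1, -219.2, 104.8]
tool_rot: [0.184, -3.134, -0.002]
contact_force: [-0.9, 0.3, 5.3]
width: 40.1
grip_force: 1.8
clock: 2.65
ee_pos: [453.6, -218.7, 107.2]
tool_rot: [-0.187, 3.136, 0.001]
contact_force: [0.8, 5.9, 2.2]
width: 15.2
grip_force: 44.7
clock: 2.95
ee_pos: [453.6, -218.7, 107.2]
tool_rot: [-0.187, 3.136, 0.001]
contact_force: [1.1, 5.6, 2.2]
width: 15.0
grip_force: 44.7
```

```bash
python3 -m pendant '[{"dx":0,"dy":0,"dz":0,"rx":0,"ry":0,"rz":8},{"dx":0,"dy":0,"dz":0,"rx":0,"ry":0,"rz":16},{"dx":0,"dy":0,"dz":0,"rx":0,"ry":0,"rz":24},{"dx":0,"dy":0,"dz":0,"rx":0,"ry":0,"rz":32},{"dx":0,"dy":0,"dz":0,"rx":0,"ry":0,"rz":40}]'
python3 -m pendant '[{"dx":0,"dy":0,"dz":0,"rx":0,"ry":0,"rz":8},{"dx":0,"dy":0,"dz":0,"rx":0,"ry":0,"rz":16},{"dx":0,"dy":0,"dz":0,"rx":0,"ry":0,"rz":24},{"dx":0,"dy":0,"dz":0,"rx":0,"ry":0,"rz":32},{"dx":0,"dy":0,"dz":0,"rx":0,"ry":0,"rz":40}]'
python3 -m pendant '[{"dx":0,"dy":0,"dz":0,"rx":0,"ry":0,"rz":0},{"dx":0,"dy":0,"dz":0,"rx":0,"ry":0,"rz":0}]'
```

```text
clock: 3.45
ee_pos: [453.6, -218.5, 107.1]
tool_rot: [-0.905, -3.008, -0.002]
contact_force: [-0.1, 7.7, 3.3]
width: 15.5
grip_force: 44.7
clock: 3.95
ee_pos: [453.7, -218.4, 107.1]
tool_rot: [-1.879, -2.517, -0.002]
contact_force: [1.5, 6.6, 2.4]
width: 14.8
grip_force: 44.7
clock: 4.15
ee_pos: [453.7, -218.4, 107.1]
tool_rot: [-1.872, -2.522, -0.002]
contact_force: [1.3, 7.0, 2.5]
width: 14.8
grip_force: 44.7
```

```bash
python3 -m pendant '[{"dx":0,"dy":0,"dz":0,"rx":0,"ry":0,"rz":0},{"dx":0,"dy":0,"dz":0,"rx":0,"ry":0,"rz":0},{"dx":0,"dy":0,"dz":-3,"rx":0,"ry":0,"rz":0},{"dx":0,"dy":0,"dz":-8,"rx":0,"ry":0,"rz":0},{"dx":1,"dy":0,"dz":-13,"rx":0,"ry":0,"rz":0}]' 4
python3 -m pendant '[{"dx":4,"dy":1,"dz":-3,"rx":0,"ry":0,"rz":0},{"dx":8.5,"dy":2,"dz":-5,"rx":0,"ry":0,"rz":0},{"dx":13,"dy":3,"dz":-6,"rx":0,"ry":0,"rz":0},{"dx":17,"dy":5,"dz":-7,"rx":0,"ry":0,"rz":0},{"dx":20,"dy":6,"dz":-7,"rx":0,"ry":0,"rz":0}]' 8.5
for i in 1 2 3 4 5; do python3 -m pendant '[{"dx":0,"dy":0,"dz":0,"rx":0,"ry":0,"rz":0},{"dx":0,"dy":0,"dz":0,"rx":0,"ry":0,"rz":0},{"dx":0,"dy":0,"dz":0,"rx":0,"ry":0,"rz":0},{"dx":0,"dy":0,"dz":0,"rx":0,"ry":0,"rz":0},{"dx":0,"dy":0,"dz":0,"rx":0,"ry":0,"rz":0}]' >o.txt;done; cat o.txt
python3 - <<'E'
from h import *
for n,f in(("wrist","w"),("side","b"),("scene","a")):
    c=cam(n);save(c,f+"2.png");np.savez(f+"2.npz",**{k:np.array(v) for k,v in c.items()})
cv2.imwrite("pics/m2.png",cv2.hconcat([cv2.resize(cv2.imread("pics/w2.png"),(500,375)),cv2.resize(cv2.imread("pics/b2.png")[150:350,230:390],(300,375),interpolation=3)]))
E
```

```text
clock: 4.65
ee_pos: [450.5, -210.9, 237.2]
tool_rot: [-1.873, -2.521, 0.001]
contact_force: [0.8, -1.5, 0.9]
width: 40.5
grip_force: 0.0
clock: 5.15
ee_pos: [450.8, 0.7, 307.7]
tool_rot: [1.869, 2.521, 0.003]
contact_force: [1.1, -0.5, -0.3]
width: 84.9
grip_force: 0.0
clock: 7.65
ee_pos: [450.2, -1.1, 305.9]
tool_rot: [1.872, 2.523, 0.0]
contact_force: [-0.3, 0.5, 0.0]
width: 84.9
grip_force: 0.0
```

View pics/m2.png

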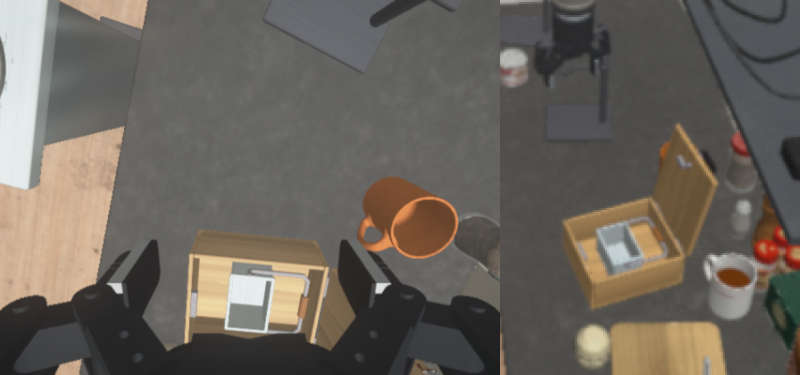

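The lid is open. The caddy is at composite px (248,303), with the handle on its +x side and the sleeve at (303,305). Next I move above it for a close measurement.

```bash
python3 -m pendant '[{"dx":-4,"dy":0,"dz":0,"rx":0,"ry":0,"rz":3},{"dx":-8,"dy":0,"dz":0,"rx":0,"ry":0,"rz":6},{"dx":-12,"dy":-0.2,"dz":0,"rx":0,"ry":0,"rz":6},{"dx":-14.5,"dy":-0.2,"dz":0,"rx":0,"ry":0,"rz":6},{"dx":-14.5,"dy":-0.2,"dz":0,"rx":0,"ry":0,"rz":6}]'
python3 -m pendant '[{"dx":0,"dy":0,"dz":0,"rx":0,"ry":0,"rz":0},{"dx":0,"dy":0,"dz":0,"rx":0,"ry":0,"rz":0}]'
cat > m3.py <<'E'
from h import *
c=cam("wrist");save(c,"w3.png");np.savez("w3.npz",**{k:np.array(v) for k,v in c.items()})
P=cloud(c);hsv=cv2.cvtColor(c["color"],cv2.COLOR_RGB2HSV).astype(int)
# caddy: grey, inside case
C=np.array([518,-204]);yaw=np.deg2rad(11);A=np.array([[np.cos(yaw),np.sin(yaw)],[-np.sin(yaw),np.cos(yaw)]])
q=(P[...,:2]-C)@A.T
ins=(abs(q[...,0])<86)&(abs(q[...,1])<74)
m=ins&(hsv[...,1]<60)&(P[...,2]>60)&(P[...,2]<76)
p=P[m];print("rim",len(p),np.median(p,0)); print(cv2.minAreaRect(p[:,:2].astype(np.float32)))
m2=((hsv[...,1]<60)&ins&(P[...,2]>5)&(P[...,2]<76)).astype(np.uint8)
n,l,st,ce=cv2.connectedComponentsWithStats(m2)
for i in range(1,n):
    if st[i,4]>100: print(st[i],cv2.minAreaRect(P[l==i][:,:2].astype(np.float32)))
m=ins&(hsv[...,0]<14)&(hsv[...,1]>120)&(P[...,2]>50)&(P[...,2]<75)
p=P[m];print("sleeve",len(p),np.median(p,0))
if len(p)>3: print(cv2.minAreaRect(p[:,:2].astype(np.float32)))
m=(abs(P[...,2]-80)<4)&(hsv[...,1]>60)&(abs(q[...,0])<105)&(abs(q[...,1])<95)
p=P[m];print("case rim",cv2.minAreaRect(p[:,:2].astype(np.float32)),np.median(p[:,2]))
s=r.read_state();print(s["ee_pos"],s["clock"]);print(R.from_rotvec(s["tool_rot"]).as_matrix().round(3))
E
python3 m3.py
```

```text
clock: 8.3
ee_pos: [490.8, -143.3, 305.3]
tool_rot: [-2.005, -2.418, 0.001]
contact_force: [0.3, 0.4, 0.0]
width: 85.1
grip_force: 0.0
clock: 8.5
ee_pos: [490.1, -139.6, 306.0]
tool_rot: [-2.0, -2.422, -0.0]
contact_force: [-0.1, -0.1, 0.9]
width: 85.1
grip_force: 0.0
rim 1798 [ 528.56502521 -200.74757344   66.96912123]
((513.88134765625, -205.4386749267578), (162.7063446044922, 105.34503936767578), 10.33639907836914)
[ 259  186  100   88 5382] ((540.162841796875, -211.52398681640625), (122.26615905761719, 126.68885040283203), 9.69495964050293)
sleeve 118 [ 590.91649792 -193.69494949   63.60016561]
((591.0413818359375, -191.81088256835938), (7.2681427001953125, 32.21867752075195), 9.427449226379395)
case rim ((519.9099731445312, -206.01211547851562), (189.62942504882812, 161.7883758544922), 10.53067684173584) 79.5858870599559
[ 490.14271488 -139.42224961  306.11796261] 8.55
[[-0.19   0.982  0.   ]
 [ 0.982  0.19   0.   ]
 [ 0.     0.    -1.   ]]
```

View pics/w3.png

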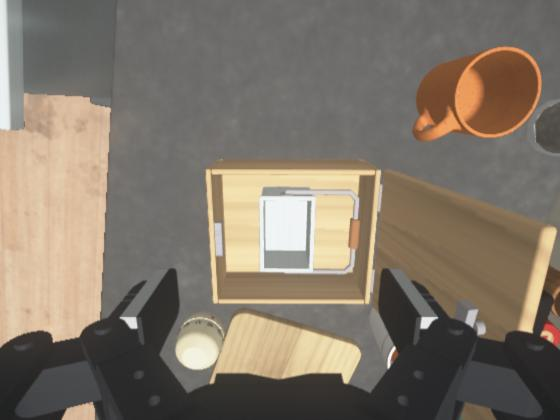

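The caddy rim spans px x 260–314, y 197–271, and the sleeve is at (354,233). I'll take the rim position by rays and depth.

Run:
```python
from h import *
c=dict(np.load("w3.npz"));P=cloud(c);hsv=cv2.cvtColor(c["color"],cv2.COLOR_RGB2HSV).astype(int)
for z in(68,):
    k=[ray(c,u,v,z)[:2] for u,v in((260.5,197.5),(314,197.5),(314,271.5),(260.5,271.5))]
    print(np.round(k,1).tolist(),np.mean(k,0),cv2.minAreaRect(np.float32(k)))
m=np.zeros(P.shape[:2],bool);m[190:275,255:318]=1
m&=(hsv[...,1]<60)&(P[...,2]>63)&(P[...,2]<73)
n,l,st,ce=cv2.connectedComponentsWithStats(m.astype(np.uint8));i=1+st[1:,4].argmax()
p=P[l==i];print(st[i],np.median(p[:,2]),cv2.minAreaRect(p[:,:2].astype(np.float32)))
```

```text
[[475.4, -167.7], [534.3, -156.4], [554.1, -245.7], [491.3, -257.7]] [ 513.75582376 -206.86970234] ((514.087890625, -206.80606079101562), (64.01371765136719, 91.42236328125), 10.851062774658203)
[ 259  194   57   79 1144] 67.65300223076454 ((512.8990478515625, -206.81985473632812), (63.97343063354492, 97.39649200439453), 10.421133041381836)
```

```bash
python3 -m pendant '[{"dx":-3,"dy":0.5,"dz":2,"rx":0,"ry":0,"rz":0},{"dx":-7.1,"dy":1,"dz":5,"rx":0,"ry":0,"rz":0},{"dx":-7.1,"dy":1,"dz":9,"rx":0,"ry":0,"rz":0},{"dx":-7.1,"dy":1,"dz":13,"rx":0,"ry":0,"rz":0},{"dx":-7.1,"dy":1,"dz":16,"rx":0,"ry":0,"rz":0}]' 8.54 30
python3 -m pendant '[{"dx":0,"dy":0,"dz":2,"rx":0,"ry":0,"rz":0},{"dx":0,"dy":0,"dz":2,"rx":0,"ry":0,"rz":0}]'
python3 m3.py
```

```text
clock: 9.05
ee_pos: [512.8, -207.1, 143.8]
tool_rot: [-1.999, -2.421, 0.0]
contact_force: [-0.6, 0.6, -0.3]
width: 85.4
grip_force: 0.0
clock: 9.25
ee_pos: [512.0, -206.4, 123.4]
tool_rot: [-1.996, -2.419, 0.001]
contact_force: [-0.7, -0.5, 0.4]
width: 85.4
grip_force: 0.0
rim 6966 [ 524.64730423 -192.62866505   67.17520284]
((513.7830200195312, -206.2077178955078), (162.99691772460938, 104.91886901855469), 10.766202926635742)
[  223   144   200   163 18875] ((538.2154541015625, -211.68646240234375), (132.08358764648438, 124.81153869628906), 10.766201972961426)
[137 206  20  65 269] ((440.2609558105469, -220.0906982421875), (6.232423782348633, 39.07801055908203), 19.24405860900879)
[400 261  11  16 109] ((595.6596069335938, -215.9775390625), (6.031606674194336, 11.199601173400879), 11.886302947998047)
sleeve 880 [ 590.32578621 -191.79705046   63.23810723]
((591.3670043945312, -191.8717803955078), (10.533230781555176, 35.759220123291016), 9.521143913269043)
case rim ((521.2723999023438, -206.27291870117188), (192.1097412109375, 162.59011840820312), 10.869471549987793) 79.67101868334248
[ 513.14838953 -207.18320178  125.45546173] 9.3
[[-0.19   0.982 -0.002]
 [ 0.982  0.19   0.001]
 [ 0.001 -0.002 -1.   ]]
```

```bash
python3 -m pendant '[{"dx":0,"dy":0,"dz":2.5,"rx":0,"ry":0,"rz":0},{"dx":0,"dy":0,"dz":5,"rx":0,"ry":0,"rz":0},{"dx":0,"dy":0,"dz":7,"rx":0,"ry":0,"rz":0},{"dx":0,"dy":0,"dz":8.2,"rx":0,"ry":0,"rz":0},{"dx":0,"dy":0,"dz":8.2,"rx":0,"ry":0,"rz":0}]'
python3 -m pendant '[{"dx":0,"dy":0,"dz":0,"rx":0,"ry":0,"rz":0},{"dx":0,"dy":0,"dz":0,"rx":0,"ry":0,"rz":0},{"dx":0,"dy":0,"dz":0,"rx":0,"ry":0,"rz":0},{"dx":0,"dy":0,"dz":0,"rx":0,"ry":0,"rz":0},{"dx":0,"dy":0,"dz":0,"rx":0,"ry":0,"rz":0}]' 5 30
python3 -m pendant '[{"dx":0,"dy":0,"dz":0,"rx":0,"ry":0,"rz":0},{"dx":0,"dy":0,"dz":0,"rx":0,"ry":0,"rz":0}]'
```

```text
clock: 9.8
ee_pos: [513.6, -208.0, 43.9]
tool_rot: [-2.0, -2.422, 0.0]
contact_force: [-0.6, -0.3, -0.1]
width: 85.4
grip_force: 0.0
clock: 10.3
ee_pos: [514.3, -208.8, 45.6]
tool_rot: [1.999, 2.42, 0.001]
contact_force: [-0.9, -0.5, 6.6]
width: 59.7
grip_force: 34.3
clock: 10.5
ee_pos: [514.3, -208.8, 45.6]
tool_rot: [1.999, 2.42, 0.001]
contact_force: [-0.5, 0.1, 6.4]
width: 59.6
grip_force: 34.3
```

```bash
python3 -m pendant '[{"dx":0,"dy":0,"dz":-1.5,"rx":0,"ry":0,"rz":0},{"dx":0,"dy":0,"dz":-4.5,"rx":0,"ry":0,"rz":0},{"dx":0,"dy":0,"dz":-8,"rx":0,"ry":0,"rz":0},{"dx":0,"dy":0,"dz":-12,"rx":0,"ry":0,"rz":0},{"dx":0,"dy":0,"dz":-15,"rx":0,"ry":0,"rz":0}]'
python3 -m pendant '[{"dx":2,"dy":0,"dz":0,"rx":0,"ry":0,"rz":2},{"dx":5,"dy":0,"dz":0,"rx":0,"ry":0,"rz":4},{"dx":9,"dy":-0.5,"dz":0,"rx":0,"ry":0,"rz":8},{"dx":13,"dy":-1,"dz":0,"rx":0,"ry":0,"rz":12},{"dx":17,"dy":-1.5,"dz":0,"rx":0,"ry":0,"rz":16}]'
python3 -c "
from h import *
s=r.read_state();M=R.from_rotvec(s['tool_rot']).as_matrix();print(M.round(3));print('to go',M.T@(np.array([450,20,42])-s['ee_pos']))"
```

```text
clock: 11.0
ee_pos: [513.8, -208.5, 196.7]
tool_rot: [2.0, 2.42, 0.001]
contact_force: [0.3, 0.3, -2.0]
width: 59.8
grip_force: 33.9
clock: 11.5
ee_pos: [465.9, -42.9, 194.2]
tool_rot: [2.322, 2.116, 0.0]
contact_force: [-0.1, 0.8, -1.8]
width: 59.5
grip_force: 33.7
[[ 0.093  0.996  0.   ]
 [ 0.996 -0.093  0.   ]
 [ 0.     0.    -1.   ]]
to go [ 61.11228234 -21.69104809 152.15830135]
```

```bash
python3 -m pendant '[{"dx":3,"dy":-1,"dz":1,"rx":0,"ry":0,"rz":3},{"dx":6,"dy":-2.2,"dz":4,"rx":0,"ry":0,"rz":5},{"dx":6.1,"dy":-2.2,"dz":8,"rx":0,"ry":0,"rz":5},{"dx":6.1,"dy":-2.2,"dz":12,"rx":0,"ry":0,"rz":5},{"dx":6.1,"dy":-2.2,"dz":14.5,"rx":0,"ry":0,"rz":5}]'
python3 -m pendant '[{"dx":0,"dy":0,"dz":0,"rx":0,"ry":0,"rz":0},{"dx":0,"dy":0,"dz":0.5,"rx":0,"ry":0,"rz":0},{"dx":0,"dy":0,"dz":0.8,"rx":0,"ry":0,"rz":0}]'
```

```text
clock: 12.0
ee_pos: [449.1, 19.1, 47.1]
tool_rot: [-2.407, -2.017, 0.002]
contact_force: [0.1, -0.5, -2.2]
width: 59.5
grip_force: 33.7
clock: 12.3
ee_pos: [451.5, 18.3, 42.1]
tool_rot: [2.408, 2.015, 0.003]
contact_force: [1.1, 0.2, -2.4]
width: 59.8
grip_force: 34.7
```

```bash
python3 -m pendant '[{"dx":0,"dy":0,"dz":0.2,"rx":0,"ry":0,"rz":0},{"dx":0,"dy":0,"dz":0.4,"rx":0,"ry":0,"rz":0},{"dx":0,"dy":0,"dz":0.4,"rx":0,"ry":0,"rz":0}]'
```

```text
clock: 12.6
ee_pos: [451.0, 18.4, 37.6]
tool_rot: [2.408, 2.016, 0.002]
contact_force: [0.3, 0.8, 0.2]
width: 59.6
grip_force: 34.8
```

```bash
python3 -m pendant '[{"dx":0,"dy":0,"dz":0,"rx":0,"ry":0,"rz":0},{"dx":0,"dy":0,"dz":0,"rx":0,"ry":0,"rz":0},{"dx":0,"dy":0,"dz":0,"rx":0,"ry":0,"rz":0},{"dx":0,"dy":0,"dz":0,"rx":0,"ry":0,"rz":0},{"dx":0,"dy":0,"dz":0,"rx":0,"ry":0,"rz":0}]' 8.5
python3 -m pendant '[{"dx":0,"dy":0,"dz":-2,"rx":0,"ry":0,"rz":0},{"dx":0,"dy":0,"dz":-6,"rx":0,"ry":0,"rz":0},{"dx":0,"dy":0,"dz":-11,"rx":0,"ry":0,"rz":0},{"dx":0,"dy":0,"dz":-16,"rx":0,"ry":0,"rz":0},{"dx":0,"dy":0,"dz":-20,"rx":0,"ry":0,"rz":0}]'
python3 -m pendant '[{"dx":0,"dy":0,"dz":-3,"rx":0,"ry":0,"rz":0},{"dx":2,"dy":0,"dz":-7,"rx":0,"ry":0,"rz":0},{"dx":6,"dy":0,"dz":-7,"rx":0,"ry":0,"rz":0},{"dx":10,"dy":0,"dz":-7,"rx":0,"ry":0,"rz":0},{"dx":13.5,"dy":0,"dz":-7,"rx":0,"ry":0,"rz":0}]'
python3 -m pendant '[{"dx":0,"dy":0,"dz":0,"rx":0,"ry":0,"rz":0},{"dx":0,"dy":0,"dz":0,"rx":0,"ry":0,"rz":0}]'
python3 - <<'E'
from h import *
c=cam("wrist");save(c,"w4.png");np.savez("w4.npz",**{k:np.array(v) for k,v in c.items()})
E
```

```text
clock: 13.1
ee_pos: [450.4, 18.5, 37.0]
tool_rot: [2.409, 2.016, 0.0]
contact_force: [-0.1, 0.1, -0.4]
width: 85.0
grip_force: 0.0
clock: 13.6
ee_pos: [450.4, 18.5, 239.9]
tool_rot: [2.408, 2.015, 0.003]
contact_force: [1.8, -0.1, -1.5]
width: 84.7
grip_force: 0.0
clock: 14.1
ee_pos: [474.1, 153.0, 307.3]
tool_rot: [2.409, 2.016, 0.001]
contact_force: [0.6, -0.5, -0.1]
width: 84.9
grip_force: 0.0
clock: 14.3
ee_pos: [473.8, 151.9, 306.6]
tool_rot: [-2.407, -2.019, 0.001]
contact_force: [-0.2, -0.5, 0.0]
width: 85.3
grip_force: 0.0
```

View pics/w4.png

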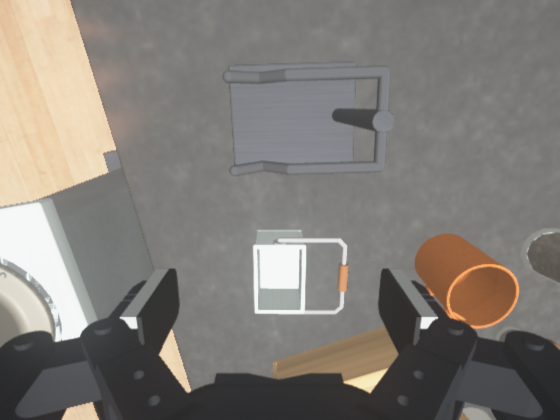

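The view shows the hook prongs as lines (230,76)–(387,73) and (234,170)–(384,167), with the post at (383,122). The caddy stands on the worktop, its handle folded and the sleeve at (343,278). Next, depth profiles along the prongs.

Run:
```python
from h import *
c=dict(np.load("w4.npz"));P=cloud(c);hsv=cv2.cvtColor(c["color"],cv2.COLOR_RGB2HSV).astype(int)
z=P[...,2]
prof=[]
for (v0,v1) in((64,88),(158,180)):
    out=[]
    for u in range(226,392,5):
        p=P[v0:v1,u:u+5].reshape(-1,3);p=p[(p[:,2]>150)&(p[:,2]<215)]
        if len(p)>4:
            t=np.percentile(p[:,2],90); o=np.median(p[p[:,2]>t-6],0); out.append([o[0],o[1],t])
    out=np.array(out); prof.append(out); print(out.round(0).tolist())
d=[]
for o in prof:
    l=cv2.fitLine(o[:,:2].astype(np.float32),cv2.DIST_HUBER,0,.01,.01).ravel();d.append(l);print(l,np.rad2deg(np.arctan2(l[1],l[0])))
m=np.zeros(z.shape,bool);m[110:135,370:396]=1
p=P[m&(z>150)];print("post",np.median(p,0))
m=(hsv[...,0]<14)&(hsv[...,1]>120)&(z>40)&(z<75);m[:, :325]=0;m[:,360:]=0
p=P[m];print("sleeve",np.median(p,0),cv2.minAreaRect(p[:,:2].astype(np.float32)))
m=np.zeros(z.shape,bool);m[240:318,248:310]=1
p=P[m&(hsv[...,1]<60)&(z>52)&(z<66)];print("rim",np.median(p[:,2]),cv2.minAreaRect(p[:,:2].astype(np.float32)))
for k in((343,278),):print("sleeve ray",ray(c,*k,50+4))
```

```text
[[457.0, 248.0, 198.0], [460.0, 248.0, 196.0], [463.0, 247.0, 194.0], [466.0, 247.0, 190.0], [470.0, 247.0, 188.0], [473.0, 246.0, 185.0], [476.0, 245.0, 182.0], [480.0, 245.0, 184.0], [483.0, 244.0, 188.0], [487.0, 244.0, 190.0], [490.0, 243.0, 193.0], [494.0, 243.0, 197.0], [497.0, 242.0, 197.0], [500.0, 242.0, 197.0], [503.0, 241.0, 198.0], [507.0, 241.0, 198.0], [510.0, 240.0, 197.0], [513.0, 240.0, 198.0], [517.0, 240.0, 197.0], [520.0, 239.0, 198.0], [523.0, 238.0, 198.0], [527.0, 238.0, 197.0], [530.0, 237.0, 198.0], [533.0, 237.0, 197.0], [536.0, 237.0, 198.0], [540.0, 236.0, 198.0], [543.0, 236.0, 197.0], [546.0, 235.0, 197.0], [549.0, 234.0, 197.0], [553.0, 234.0, 198.0], [556.0, 232.0, 197.0], [559.0, 230.0, 198.0], [562.0, 230.0, 198.0]]
[[445.0, 186.0, 196.0], [447.0, 186.0, 197.0], [451.0, 186.0, 197.0], [454.0, 185.0, 194.0], [457.0, 185.0, 190.0], [461.0, 184.0, 188.0], [464.0, 184.0, 184.0], [468.0, 183.0, 182.0], [472.0, 183.0, 185.0], [476.0, 182.0, 189.0], [479.0, 181.0, 192.0], [483.0, 181.0, 195.0], [486.0, 180.0, 197.0], [490.0, 180.0, 197.0], [493.0, 179.0, 198.0], [497.0, 179.0, 197.0], [500.0, 178.0, 197.0], [504.0, 177.0, 198.0], [508.0, 177.0, 197.0], [511.0, 177.0, 197.0], [515.0, 176.0, 198.0], [518.0, 176.0, 197.0], [522.0, 175.0, 197.0], [525.0, 175.0, 197.0], [529.0, 174.0, 198.0], [533.0, 173.0, 197.0], [536.0, 173.0, 198.0], [540.0, 173.0, 198.0], [543.0, 172.0, 198.0], [547.0, 172.0, 198.0], [550.0, 172.0, 198.0], [553.0, 172.0, 198.0]]
[ 9.8902386e-01 -1.4775577e-01  5.0454025e+02  2.4121042e+02] -8.496893
[ 9.8958844e-01 -1.4392629e-01  4.9585568e+02  1.7897186e+02] -8.275107
post [554.44071692 201.52584671 197.7153293 ]
sleeve [nan nan nan] ((0.0, 0.0), (0.0, 0.0), 0.0)
rim 59.38415356195185 ((454.8011474609375, 19.995254516601562), (102.63296508789062, 70.60377502441406), 80.43498992919922)
sleeve ray [530.5182948    6.97519451  54.        ]
  return _methods._mean(a, axis=axis, dtype=dtype,
  ret = um.true_divide(
```

```bash
python3 -m pendant '[{"dx":-3,"dy":2,"dz":0,"rx":0,"ry":0,"rz":0},{"dx":-7,"dy":4,"dz":0,"rx":0,"ry":0,"rz":0},{"dx":-10.5,"dy":6,"dz":3,"rx":0,"ry":0,"rz":0},{"dx":-13.5,"dy":8,"dz":6,"rx":0,"ry":0,"rz":0},{"dx":-13.5,"dy":8,"dz":10,"rx":0,"ry":0,"rz":0}]' 3.4
python3 -m pendant '[{"dx":0,"dy":0,"dz":3.5,"rx":0,"ry":0,"rz":0},{"dx":0,"dy":0,"dz":3.5,"rx":0,"ry":0,"rz":0},{"dx":0,"dy":0,"dz":3.5,"rx":0,"ry":0,"rz":0}]'
cat > m5.py <<'E'
from h import *
c=cam("wrist");save(c,"w5.png");np.savez("w5.npz",**{k:np.array(v) for k,v in c.items()})
P=cloud(c);hsv=cv2.cvtColor(c["color"],cv2.COLOR_RGB2HSV).astype(int);z=P[...,2]
m=((hsv[...,0]<15)&(hsv[...,1]>110)&(z>30)&(z<90)&(abs(P[...,0]-529)<40)&(abs(P[...,1]-5)<45)).astype(np.uint8)
n,l,st,ce=cv2.connectedComponentsWithStats(m);i=1+st[1:,4].argmax();p=P[l==i]
print("sleeve",st[i],cv2.minAreaRect(p[:,:2].astype(np.float32)),np.median(p,0),np.percentile(p[:,2],90))
m=(hsv[...,1]<60)&(z>54)&(z<65)&(abs(P[...,0]-452)<60)&(abs(P[...,1]-19)<60)
p=P[m];print("rim",np.median(p[:,2]),cv2.minAreaRect(p[:,:2].astype(np.float32)))
s=r.read_state();print(s["ee_pos"],s["clock"]);print(R.from_rotvec(s["tool_rot"]).as_matrix().round(3))
E
python3 m5.py
```

```text
clock: 14.85
ee_pos: [530.9, -1.0, 207.0]
tool_rot: [2.412, 2.006, 0.003]
contact_force: [0.6, -0.3, -0.7]
width: 33.6
grip_force: 0.0
clock: 15.15
ee_pos: [529.1, 3.6, 172.7]
tool_rot: [-2.41, -2.015, 0.0]
contact_force: [0.6, 0.0, 0.2]
width: 34.1
grip_force: 0.0
sleeve [273 178  14  45 578] ((531.1681518554688, 7.272281646728516), (35.21050262451172, 9.869061470031738), 79.4837417602539) [530.92594475   7.71675598  55.21997988] 56.398512973707135
rim 59.627339830612954 ((469.4615783691406, 19.035579681396484), (102.33882141113281, 98.88256072998047), 79.95681762695312)
[529.92197923   3.79834709 173.80106014] 15.2
[[ 0.177  0.984  0.003]
 [ 0.984 -0.177 -0.   ]
 [ 0.     0.003 -1.   ]]
```

View pics/w5.png

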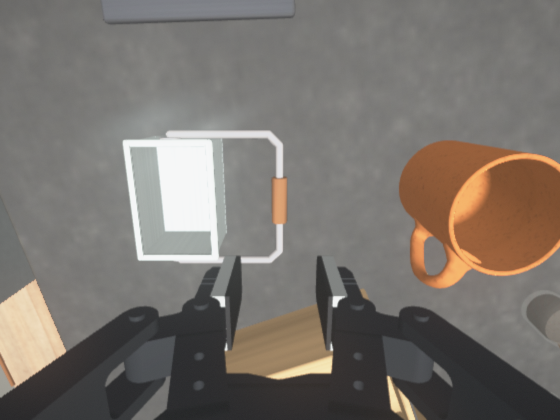

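The sleeve is at px (280,200). By measurement it is at (531,7), top at 56. I'll lower and grip it.

```bash
python3 -m pendant '[{"dx":0.3,"dy":0.1,"dz":3,"rx":0,"ry":0,"rz":0},{"dx":0.3,"dy":0.1,"dz":7,"rx":0,"ry":0,"rz":0},{"dx":0.3,"dy":0.1,"dz":10.5,"rx":0,"ry":0,"rz":0},{"dx":0.3,"dy":0.1,"dz":13.4,"rx":0,"ry":0,"rz":0},{"dx":0.3,"dy":0.1,"dz":13.4,"rx":0,"ry":0,"rz":0}]'
python3 -m pendant '[{"dx":0,"dy":0,"dz":0,"rx":0,"ry":0,"rz":0},{"dx":0,"dy":0,"dz":0,"rx":0,"ry":0,"rz":0},{"dx":0,"dy":0,"dz":0,"rx":0,"ry":0,"rz":0},{"dx":0,"dy":0,"dz":0,"rx":0,"ry":0,"rz":0},{"dx":0,"dy":0,"dz":0,"rx":0,"ry":0,"rz":0}]' 0.6 30
```

```text
clock: 15.7
ee_pos: [529.8, 7.4, 36.8]
tool_rot: [-2.407, -2.015, 0.003]
contact_force: [-0.8, -0.1, 0.1]
width: 34.3
grip_force: 0.0
clock: 16.2
ee_pos: [532.1, 7.0, 39.3]
tool_rot: [2.407, 2.014, 0.005]
contact_force: [2.8, -0.2, 2.2]
width: 10.5
grip_force: 29.5
```

```bash
python3 -m pendant '[{"dx":0,"dy":-0.12,"dz":-1.4,"rx":0,"ry":0,"rz":0},{"dx":0,"dy":-0.48,"dz":-2.75,"rx":0,"ry":0,"rz":0},{"dx":0,"dy":-1.1,"dz":-4,"rx":0,"ry":0,"rz":0},{"dx":0,"dy":-1.9,"dz":-5.15,"rx":0,"ry":0,"rz":0},{"dx":0,"dy":-2.85,"dz":-6.1,"rx":0,"ry":0,"rz":0}]'
python3 -m pendant '[{"dx":0,"dy":-1.15,"dz":-0.8,"rx":0,"ry":0,"rz":0},{"dx":0,"dy":-2.4,"dz":-1.4,"rx":0,"ry":0,"rz":0},{"dx":0,"dy":-3.75,"dz":-1.75,"rx":0,"ry":0,"rz":0},{"dx":0,"dy":-5.1,"dz":-1.9,"rx":0,"ry":0,"rz":0},{"dx":0,"dy":-5.1,"dz":-1.9,"rx":0,"ry":0,"rz":0}]'
python3 -m pendant '[{"dx":0,"dy":0,"dz":-0.5,"rx":0,"ry":0,"rz":0},{"dx":0,"dy":0,"dz":-1.5,"rx":0,"ry":0,"rz":0},{"dx":0,"dy":0,"dz":-3,"rx":0,"ry":0,"rz":0},{"dx":0,"dy":0,"dz":-3,"rx":0,"ry":0,"rz":0}]' - 40
```

```text
clock: 16.7
ee_pos: [502.2, 12.3, 100.2]
tool_rot: [2.408, 2.016, 0.001]
contact_force: [1.4, -0.1, 1.7]
width: 11.0
grip_force: 29.4
clock: 17.2
ee_pos: [449.6, 21.7, 117.9]
tool_rot: [-2.407, -2.016, 0.003]
contact_force: [0.6, -0.5, -0.1]
width: 11.0
grip_force: 29.3
clock: 17.6
ee_pos: [453.8, 21.0, 149.6]
tool_rot: [2.407, 2.015, 0.004]
contact_force: [1.1, -0.1, -3.1]
width: 10.5
grip_force: 39.1
```

The caddy is lifted by its handle. Next I go clear of the prong tips.

```bash
python3 -m pendant '[{"dx":-0.1,"dy":-0.8,"dz":-1,"rx":0,"ry":0,"rz":0},{"dx":-0.3,"dy":-2.2,"dz":-2.2,"rx":0,"ry":0,"rz":0},{"dx":-0.6,"dy":-3.8,"dz":-3.6,"rx":0,"ry":0,"rz":-1},{"dx":-0.9,"dy":-5.2,"dz":-4.8,"rx":0,"ry":0,"rz":-2},{"dx":-1,"dy":-5.9,"dz":-5.5,"rx":0,"ry":0,"rz":-2}]'
python3 -m pendant '[{"dx":1,"dy":0,"dz":0,"rx":0,"ry":0,"rz":0},{"dx":3,"dy":0,"dz":0,"rx":0,"ry":0,"rz":0},{"dx":5.5,"dy":0,"dz":0,"rx":0,"ry":0,"rz":0},{"dx":8,"dy":0,"dz":0,"rx":0,"ry":0,"rz":0},{"dx":10,"dy":0,"dz":0,"rx":0,"ry":0,"rz":0}]'
python3 -c "
from h import *
s=r.read_state();M=R.from_rotvec(s['tool_rot']).as_matrix();print(M.round(3));print('to go',M.T@(np.array([393,226,204])-s['ee_pos']))"
```

```text
clock: 18.1
ee_pos: [391.0, 21.8, 203.6]
tool_rot: [-2.373, -2.058, 0.001]
contact_force: [-0.4, -0.1, -3.3]
width: 10.7
grip_force: 39.1
clock: 18.6
ee_pos: [406.9, 122.6, 202.3]
tool_rot: [-2.373, -2.058, 0.0]
contact_force: [0.8, -0.8, -2.6]
width: 10.5
grip_force: 39.2
[[ 0.142  0.99  -0.   ]
 [ 0.99  -0.142  0.   ]
 [ 0.    -0.001 -1.   ]]
to go [100.38351638 -28.44897724  -1.60298197]
```

```bash
python3 -m pendant '[{"dx":1.5,"dy":-1.4,"dz":-0.1,"rx":0,"ry":0,"rz":0},{"dx":4,"dy":-2.8,"dz":-0.2,"rx":0,"ry":0,"rz":0},{"dx":6.5,"dy":-2.8,"dz":-0.3,"rx":0,"ry":0,"rz":0},{"dx":9,"dy":-2.8,"dz":-0.3,"rx":0,"ry":0,"rz":0},{"dx":10,"dy":-2.8,"dz":-0.3,"rx":0,"ry":0,"rz":0}]'
python3 -m pendant '[{"dx":0,"dy":0,"dz":0,"rx":0,"ry":0,"rz":0},{"dx":0,"dy":0,"dz":0,"rx":0,"ry":0,"rz":0},{"dx":0,"dy":0,"dz":0,"rx":0,"ry":0,"rz":0},{"dx":0,"dy":0,"dz":0,"rx":0,"ry":0,"rz":0}]'
python3 - <<'E'
from h import *
s=r.read_state();M=R.from_rotvec(s['tool_rot']).as_matrix();print(s['ee_pos'],M.round(3)[0]);print('to go',M.T@(np.array([472.5,214.5,204])-s['ee_pos']))
a=cam("scene");b=cam("side");w=cam("wrist")
for n,c in(("scene",a),("side",b),("wrist",w)):
    P=cloud(c);h=cv2.cvtColor(c["color"],cv2.COLOR_RGB2HSV).astype(int);z=P[...,2]
    m=(h[...,0]<15)&(h[...,1]>110)&(z>195)&(z<235)&(np.hypot(P[...,0]-393,P[...,1]-226)<50)
    p=P[m];print(n,len(p),np.median(p,0) if len(p) else "")
    m=(h[...,1]<60)&(h[...,2]>110)&(z>70)&(z<165)&(np.hypot(P[...,0]-393,P[...,1]-226)<80)
    p=P[m];print(" caddy",len(p),np.percentile(p,[5,50,95],axis=0).round(0).tolist() if len(p) else "")
cv2.imwrite("pics/m6.png",cv2.cvtColor(cv2.hconcat([cv2.resize(a["color"][180:310,180:310],(400,400)),cv2.resize(b["color"][140:270,210:340],(400,400))]),cv2.COLOR_RGB2BGR))
E
```

```text
clock: 19.1
ee_pos: [393.1, 226.1, 205.3]
tool_rot: [-2.371, -2.059, -0.0]
contact_force: [-0.4, -1.2, -2.7]
width: 10.0
grip_force: 39.3
clock: 19.5
ee_pos: [393.1, 222.9, 205.9]
tool_rot: [2.375, 2.057, -0.0]
contact_force: [-0.8, 0.2, -2.9]
width: 10.3
grip_force: 39.2
[393.11052824 222.90719208 205.9349743 ] [ 0.143  0.99  -0.   ]
to go [ 3.02006254 79.77627362  1.93355092]
scene 6 [393.4367383  234.9932107  221.85797716]
 caddy 933 [[361.0, 177.0, 89.0], [391.0, 238.0, 123.0], [423.0, 272.0, 149.0]]
side 9 [394.11982071 220.68449194 221.46736339]
 caddy 379 [[360.0, 173.0, 87.0], [390.0, 212.0, 119.0], [421.0, 272.0, 149.0]]
wrist 1986 [393.9089875  223.20469522 219.97624654]
 caddy 10372 [[359.0, 189.0, 86.0], [382.0, 231.0, 92.0], [421.0, 269.0, 147.0]]
```

View pics/m6.png

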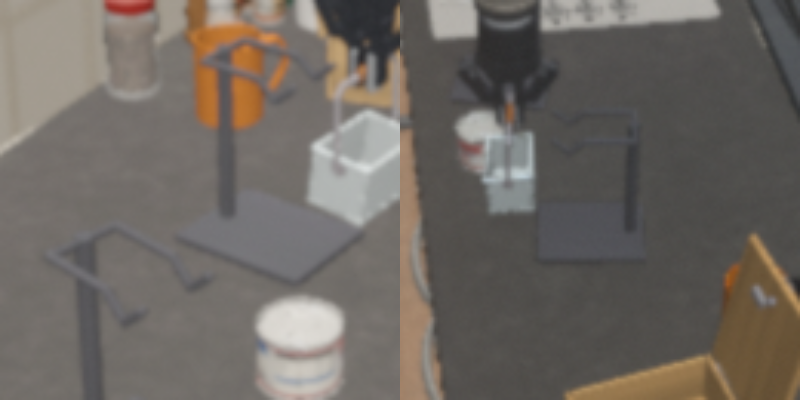

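The caddy hangs level, at composite left (355,165) and right (510,170), in front of the prong tips. I'll advance over the seat.

```bash
python3 -m pendant '[{"dx":0.1,"dy":1,"dz":0,"rx":0,"ry":0,"rz":0},{"dx":0.2,"dy":3,"dz":0,"rx":0,"ry":0,"rz":0},{"dx":0.3,"dy":5,"dz":0,"rx":0,"ry":0,"rz":0},{"dx":0.3,"dy":7,"dz":0,"rx":0,"ry":0,"rz":0},{"dx":0.3,"dy":8,"dz":0,"rx":0,"ry":0,"rz":0}]'
python3 -m pendant '[{"dx":0,"dy":0,"dz":0,"rx":0,"ry":0,"rz":0},{"dx":0,"dy":0,"dz":0,"rx":0,"ry":0,"rz":0},{"dx":0,"dy":0,"dz":0,"rx":0,"ry":0,"rz":0}]'
cat > m7.py <<'E'
from h import *
s=r.read_state();M=R.from_rotvec(s['tool_rot']).as_matrix();print(s['ee_pos']);print('to go',M.T@(np.array([472.5,214.5,174])-s['ee_pos']))
w=cam("wrist");save(w,"w7.png");P=cloud(w);h=cv2.cvtColor(w["color"],cv2.COLOR_RGB2HSV).astype(int);z=P[...,2]
m=(h[...,0]<15)&(h[...,1]>110)&(z>170)&(z<235)&(np.hypot(P[...,0]-472,P[...,1]-214)<50)
p=P[m];print(len(p),np.median(p,0),np.percentile(p[:,2],95),cv2.minAreaRect(p[:,:2].astype(np.float32)))
E
python3 m7.py
```

```text
clock: 20.15
ee_pos: [474.8, 214.9, 205.8]
tool_rot: [2.374, 2.057, 0.001]
contact_force: [0.8, -0.8, -2.3]
width: 10.7
grip_force: 39.3
clock: 20.45
ee_pos: [471.8, 215.4, 205.9]
tool_rot: [-2.373, -2.058, 0.001]
contact_force: [-0.6, -0.5, -2.4]
width: 10.4
grip_force: 39.2
[471.84819132 215.43189794 205.91142495]
to go [-0.82371182  0.79843586 31.91106908]
1935 [472.67928754 215.10260601 219.90672155] 221.1230892126877 ((472.44342041015625, 214.89398193359375), (35.88930892944336, 10.482412338256836), 81.71058654785156)
```

```bash
python3 -m pendant '[{"dx":0,"dy":0,"dz":0.6,"rx":0,"ry":0,"rz":0},{"dx":0,"dy":0,"dz":1.3,"rx":0,"ry":0,"rz":0},{"dx":0,"dy":0,"dz":2,"rx":0,"ry":0,"rz":0},{"dx":0,"dy":0,"dz":2.6,"rx":0,"ry":0,"rz":0},{"dx":0,"dy":0,"dz":2.8,"rx":0,"ry":0,"rz":0}]'
python3 -m pendant '[{"dx":0,"dy":0,"dz":0.2,"rx":0,"ry":0,"rz":0},{"dx":0,"dy":0,"dz":0.3,"rx":0,"ry":0,"rz":0},{"dx":0,"dy":0,"dz":0.3,"rx":0,"ry":0,"rz":0}]'
```

```text
clock: 21.0
ee_pos: [472.3, 215.2, 176.9]
tool_rot: [-2.373, -2.058, 0.002]
contact_force: [0.9, 0.1, -2.4]
width: 10.5
grip_force: 39.2
clock: 21.3
ee_pos: [472.7, 215.3, 175.9]
tool_rot: [2.373, 2.058, 0.001]
contact_force: [-3.5, -1.5, 4.5]
width: 10.3
grip_force: 40.0
```

```bash
python3 -m pendant '[{"dx":0,"dy":0,"dz":0,"rx":0,"ry":0,"rz":0},{"dx":0,"dy":0,"dz":0,"rx":0,"ry":0,"rz":0},{"dx":0,"dy":0,"dz":0,"rx":0,"ry":0,"rz":0},{"dx":0,"dy":0,"dz":0,"rx":0,"ry":0,"rz":0},{"dx":0,"dy":0,"dz":0,"rx":0,"ry":0,"rz":0}]' 3.6
python3 -m pendant '[{"dx":0,"dy":0,"dz":-1,"rx":0,"ry":0,"rz":0},{"dx":0,"dy":0,"dz":-3,"rx":0,"ry":0,"rz":0},{"dx":0,"dy":0,"dz":-6,"rx":0,"ry":0,"rz":0},{"dx":0,"dy":0,"dz":-9,"rx":0,"ry":0,"rz":0},{"dx":0,"dy":0,"dz":-12,"rx":0,"ry":0,"rz":0}]'
for i in 1 2 3 4; do python3 -m pendant '[{"dx":0,"dy":0,"dz":0,"rx":0,"ry":0,"rz":0},{"dx":0,"dy":0,"dz":0,"rx":0,"ry":0,"rz":0},{"dx":0,"dy":0,"dz":0,"rx":0,"ry":0,"rz":0},{"dx":0,"dy":0,"dz":0,"rx":0,"ry":0,"rz":0},{"dx":0,"dy":0,"dz":0,"rx":0,"ry":0,"rz":0}]' >/dev/null;done
python3 m7.py
python3 - <<'E'
from h import *
import time
def rim():
    w=cam("wrist");P=cloud(w);h=cv2.cvtColor(w["color"],cv2.COLOR_RGB2HSV).astype(int);z=P[...,2]
    m=(h[...,1]<60)&(h[...,2]>110)&(z>106)&(z<128)&(np.hypot(P[...,0]-472,P[...,1]-214)<80)
    p=P[m];k=np.linalg.lstsq(np.c_[p[:,:2]-[472,214],np.ones(len(p))],p[:,2],rcond=None)[0];return len(p),np.median(p,0).round(1),k.round(3)
print(rim())
a=cam("scene");b=cam("side")
for n,c in(("scene",a),("side",b)):
    P=cloud(c);h=cv2.cvtColor(c["color"],cv2.COLOR_RGB2HSV).astype(int);z=P[...,2]
    m=(h[...,1]<60)&(h[...,2]>110)&(z>40)&(z<135)&(np.hypot(P[...,0]-472,P[...,1]-214)<80)
    p=P[m];print(" caddy",len(p),np.percentile(p,[2,50,98],axis=0).round(0).tolist() if len(p) else "")
cv2.imwrite("pics/m8.png",cv2.cvtColor(cv2.hconcat([cv2.resize(a["color"][180:310,180:310],(400,400)),cv2.resize(b["color"][140:270,210:340],(400,400))]),cv2.COLOR_RGB2BGR))
E
```

```text
clock: 21.8
ee_pos: [472.8, 215.3, 174.9]
tool_rot: [2.373, 2.058, 0.0]
contact_force: [-0.2, -0.2, -0.5]
width: 35.8
grip_force: 0.0
clock: 22.3
ee_pos: [472.6, 215.3, 297.0]
tool_rot: [2.373, 2.058, 0.001]
contact_force: [-0.9, 0.6, 0.5]
width: 36.0
grip_force: 0.0
[472.68391966 215.34498703 294.95746536]
to go [-8.64910259e-01 -7.49038012e-02  1.20957441e+02]
497 [472.25766365 213.51025174 189.48657639] 190.74103386225133 ((472.06103515625, 214.65789794921875), (34.21733093261719, 8.972399711608887), 82.03459167480469)
(1595, array([467.7, 216.1, 113.1]), array([ 8.40000e-02, -4.00000e-03,  1.13624e+02]))
 caddy 894 [[435.0, 168.0, 57.0], [466.0, 231.0, 93.0], [503.0, 266.0, 123.0]]
 caddy 343 [[437.0, 163.0, 53.0], [467.0, 193.0, 87.0], [501.0, 267.0, 123.0]]
```

View pics/m8.png

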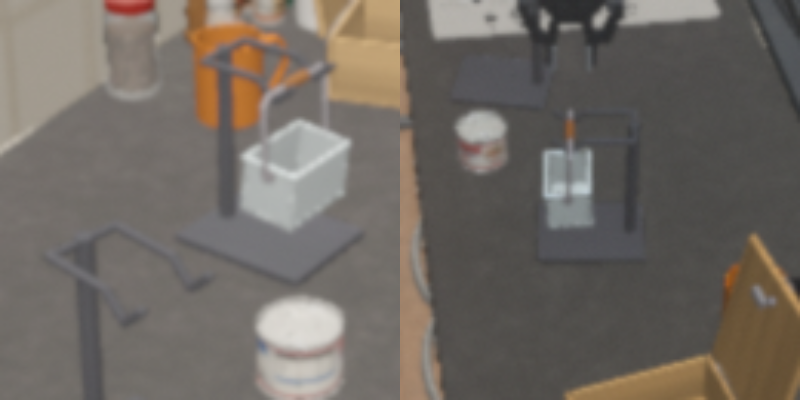

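The caddy hangs level in both notches, at composite left (295,170) and right (568,185), with the bar within 1 mm of the seat and the hand clear. I'm handing in.

```bash
python3 -c "
from cell import r
print(r.sign_off())"
```

```text
the job is handed in; nothing more can be done
None
```

The job is handed in at about 24 s: the lid sprang open, the caddy stood on the worktop with its handle folded, and it now hangs level on both prongs, let go; the result was not reported back.

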